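Fit the bottle brush into the washing machine's drive and hold it home

TASK

Take the tall slim bottle brush out of the draining stand by the square knob on its top, turn it until the splines of its stem mesh with the cross-shaped socket in the empty drive hub of the bottle-washing machine, and slide it fully home against the spring, until its flange lies on the hub. Finish while holding: keep your grip on the knob and keep pressing the brush home, do not let go. Leave the other brush in the stand and do not knock any of the other things about.

Things in the scene. Friction and masses are not known exactly. Their poses are not given: they have to be found in the camera images.
- tall_brush: Tall slim bottle brush, loose, white, about 110 g, upright in a hole of the draining stand. Origin on its axis at the underside of its round flange (34 mm across, 6 mm thick), z up. Above the flange a stiff bristle body 38 mm across and 70 mm tall, then the square pull knob, its top 116 mm over the origin. Below the flange the splined stem, 24 mm long.
- tall_brush_knob (a point): Centre of the tall brush's square pull knob (24 x 24 mm, 40 mm tall), 96 mm above the brush's origin. The knob's flats are square to x and y, so in line with the splines.
- tall_brush_tip (a point): Lower end of the tall brush's stem, on its axis, 24 mm below the brush's origin. The stem has four splines in a cross: two crossed fins, each 20 mm long over all and 7 mm thick, along x and y, with rounded lower edges.
- wide_brush: The other brush, short and wide, to be left in the stand: same flange, stem and square knob, but a bristle body 60 mm across and 36 mm tall; origin at the underside of its flange, top 82 mm above that.
- stand: Draining stand: fixed grey block 90 x 220 x 40 mm, origin at the centre of its underside, y along it. Two round holes 24 mm across at y = -60 and +60 mm; the brushes' stems hang in them, the flanges rest on the top face 40 mm above the origin. Either brush may be in either hole.
- washer: Bottle-washing machine: fixed grey motor base 130 x 240 mm, top of the housing 68 mm above the table, origin at the centre of its underside, y along its length. The empty drive hub is at y = -60 mm; at y = +60 mm stands a fixed cone-shaped brush 58 mm across, up to 132 mm above the table.
- hub_mouth (a point): Centre of the top face of the empty drive hub, a white collar 44 mm across, 98 mm above the table; z up. In it a cross-shaped socket along this point's x and y: slots 9.4 mm wide, 23 mm long over all, so every quarter turn fits, within 6 degrees and 1 mm. The hub stands at any angle and is stiff to turn (0.4 N m). Brush fully home: its origin is at this point, the flange lying on the hub.
- ejector_top (a point): Top of the sprung plate inside the hub, at rest 14 mm below the mouth. The stem meets it when the flange is still 10 mm above the hub. It pushes up with 4 N at first touch and 9 N with the brush fully home, and lifts the brush again if it is not pressed.
- mug: Bystander: white cup 72 mm across, 85 mm tall, between the stand and the machine; origin under its centre.
- soap: Bystander: bar of soap 85 x 55 x 26 mm, between the stand and the machine; origin under its centre.
- dust_brush: Bystander: red hand brush lying along its x, about 245 mm long, 42 mm high, bristles down; origin at table height below it.
- pad_box: Bystander: carton 100 x 160 x 75 mm; origin under its centre.
Mind the look-alikes: they are no part of the job. What is shaped like the tall_brush but black is not meant.

How it is judged:
On the way, in this order (a step that is already met when the one before it is completed fails the run):
1. the tall brush is held by its knob, clear above the stand (z of tall_brush in the frame of stand above 0.07 m and contact force between tall_brush and stand below 0.1 N and contact force between the fingers and tall_brush above 1.5 N and distance between the grasp point and tall_brush_knob below 0.032 m), for 0.2 s.
2. the splines have meshed: the stem is at least 9 mm deep in the drive hub (z of tall_brush in the frame of hub_mouth below 0.015 m and horizontal distance between tall_brush and hub_mouth below 0.004 m), for 0.1 s.
At the end, for the whole second after the job is handed in: The tall brush is fully home in the drive hub: flange within 2 mm of the hub's top face, on its axis within 3 mm, upright within 0.08 rad, splines in line with the slots; the fingers still hold its knob and it is pressed into the hub with more than 5 N. The wide brush is still in the stand (z of tall_brush in the frame of hub_mouth below 0.002 m and horizontal distance between tall_brush and hub_mouth below 0.003 m and angle between tall_brush's own z axis and vertical below 0.08 rad and (angle between the x axis of tall_brush and the x axis of hub_mouth, either way round below 0.2 rad or angle between the x axis of tall_brush and the y axis of hub_mouth, either way round below 0.2 rad) and contact force between tall_brush and washer above 5 N and contact force between the fingers and tall_brush above 1.5 N and distance between the grasp point and tall_brush_knob below 0.032 m and horizontal distance between wide_brush and stand below 0.07 m and z of wide_brush in the frame of stand below 0.046 m); the arm keeps its last pose, push and grip.
It fails at once if the other brush was pulled up or knocked (distance of wide_brush from where it was at the start of the episode above 0.02 m).
It fails at once if a bystander was knocked over or pushed more than 3 cm (distance of any of mug, soap, dust_brush, pad_box from where it was at the start of the episode above 0.03 m).
It also fails if it takes over 42 s, if anything falls off the work surface, if the arm or the gripper's body presses on something with over 40 N, if the wrist force passes 120 N, or if a joint passes its speed limit or range.

ROBOT

A 6-joint arm with a two-finger parallel gripper is mounted at the origin on the work surface. World frame = base frame: x ahead of the robot, y to its left, z up, the work surface at z = 0. Lengths are in m, angles in rad, forces in N, time in s.
With the tool pointing down it reaches from about 0.4 to 0.825 m from the base axis. Payload 7 kg.
Tool frame: the origin (TCP) lies at the centre of the arm's flange, where the gripper is bolted on; the fingertips stand 178 mm ahead of it and the grasp point (between the pads) lies 159 mm ahead of it (arm.tip_reach is the distance from the TCP to the fingertips, in m); z points along the fingers, y is the direction in which the jaws open and shut (so a half turn about z gives the same grasp; the last joint's range is limited). The gripper opens to 88 mm and grips with 3 to 60 N. Pads are 19 mm wide; open, the fingers measure 130 mm over their backs; the gripper's body (78 mm by 193 mm) begins 47 mm behind the grasp point.
Start: joints at [-1.003, 0.359, 0.012, 0, -1.224, -0.288], TCP at [0.186, -0.649, 0.405] pointing down, gripper open.
Joint ranges: [-3.07, 3.07], [-1.43, 2.12], [-1.02, 1.25], [-3.03, 1.67], [-3.05, -0], [-3.03, 3.03]. Speed limits (rad/s): [2.39, 2.39, 3.01, 3.14, 3.14, 3.14].

INTERFACE

Orientations are given as [roll, pitch, yaw] about the fixed x, y, z axes, in that order (R = Rz(yaw) Ry(pitch) Rx(roll)).
In Python, from station import arm gives the robot as it stands.
- The arm moves only by the shell command python3 -m inch 'ROWS' [OPENING] [FORCE]. ROWS is JSON, a list that holds one entry, the list of rows, each a list of 6 numbers: the shift along the world's x, y, z in units of 200 mm (1.0 is 200 mm), then the turn, a rotation vector about the world's x, y, z in units of 180 degrees (1.0 is 180 degrees). A call has 1 to 8 rows; each row is the pose to reach, as a shift and turn from the pose commanded when the call began, turning the shorter way round; what a row does not reach only later rows make up. A row lasts 1/8 s, in which the tool goes at most 62.5 mm and 10.7 degrees, less where a joint would pass 70% of its speed; a pose out of reach is approached as far as the arm can. A call with a number of a shift or a turn outside -1 to 1 is refused whole. A call with a gripper value outside its range is refused whole. OPENING is the finger opening in mm, from 0 to 87.6, set as the call begins (- or left out, the last holds). The fingers move at their own pace and stop on an object; FORCE is the grip in N (left out, the last holds). Time passes only in rows, so rows that repeat a pose let the fingers close. It gives the time, the measured TCP pose, the force and the opening at its end, in the units of the state.
- arm.get_state(): the state, without advancing time (a new reading comes with each control period).
- arm.grab_frame(name): name is "side" or "top" or "wrist"; returns the picture (480x640x3 uint8, blue, green, red); there is no depth.
- arm.camera_params(name): a dict with "vertical_fov" (degrees; the focal length in pixels is half the picture's height over the tangent of half this angle, whatever the lens; pixels are square), "cx", "cy" (the principal point, pixels), "pose" (4x4, takes a point from camera to world coordinates). Camera axes: x right, y down, z forward; pixel columns grow to the right and rows downward; lengths in m; the calibration is good to about 2 mm. The wrist camera is an equidistant fisheye: a pixel r from the principal point sees the ray r / f radians off the axis. A picture is of the moment at which its call begins: read the wrist's pose just before it. camera_params takes no time and is no camera call; for the wrist camera it gives the pose at the moment of the call.
- arm.job_done(): hands the job in, once; it reports no verdict.
Trained networks look in the newest picture that a camera, given by its name, has taken for a name from the list of things; names that differ only in an ending like _2 or _b are one class to them, and where a whole thing is asked for, a point or a joint stands for the part that bears it (a point fixed in the world has none). Each returns a list of dicts, best first, with "score" (0 to 1); they miss things now and then, are a little off and sometimes report something else, mostly with a low value. They report only what shows in the picture. A call takes as long as a camera call. They do not tell look-alikes from the thing itself.
- arm.search_frame(target, camera): "box" ([left, top, right, bottom] in pixels, round what is visible of it).
- arm.regions_of(target, camera): "region" (480x640 bool, what is visible of it) and "box" ([left, top, right, bottom] in pixels, round what is visible of it).
The state is a dict: "t": time; "q": joint angles; "qd": joint speeds; "joint_efforts": joint torques, N m; "eef_pos": TCP position; "ee_rot": TCP orientation; "force": force on the tool from outside, world axes, zero at the start; "moment": the same for the moment, N m; "width": finger opening in m.
Only numpy, scipy, OpenCV 4.12 (cv2) and the standard library are available. Lean on these libraries where they do the work, as an engineer would, in place of code of your own. Each camera call takes 0.05 s, during which the arm holds its last target.

## Working session

There is one attempt and no reset: what is moved stays moved. The work goes in short steps, Python scripts to look and compute and a shell command to move; the robot and the scene stay as the last step left them, time stands still between calls to the robot, and variables do not carry over. Pictures are saved under pics/ and viewed, and the job is handed in when it is done.

```bash
mkdir -p pics; ls; python3 - <<'E'
from station import arm
import cv2
s=arm.get_state();print(s)
for n in("side","top","wrist"):
    cv2.imwrite(f"pics/{n}0.png",arm.grab_frame(n)); print(n,arm.camera_params(n))
E
```

```text
pics
{'t': 0.0, 'q': array([-1.00291738e+00,  3.59418676e-01,  1.10423842e-02, -3.61977073e-04,
       -1.22409697e+00, -2.88079255e-01]), 'qd': array([ 0.00027253,  0.00126671,  0.00175502,  0.00102718, -0.00028746,
        0.00209197]), 'joint_efforts': array([-6.23352043e-04, -5.82719493e+01,  2.93066007e+01,  6.99758694e+00,
        6.94809831e-03, -1.70301364e-04]), 'eef_pos': array([ 0.18634343, -0.64856508,  0.40369257]), 'ee_rot': array([ 3.13988814e+00, -1.50230392e-04, -2.86191611e+00]), 'force': array([-1.18265022, -0.36994629,  1.13879459]), 'moment': array([-0.00085428, -0.04938642,  0.0026826 ]), 'width': 0.08766235582016785}
side {'vertical_fov': 42.23739677517556, 'cx': 327.7230690987135, 'cy': 241.64353687385412, 'pose': array([[-0.80508352, -0.38294144,  0.45298606, -0.12239328],
       [-0.59315301,  0.523825  , -0.61137294,  0.92684141],
       [-0.00316539, -0.76089633, -0.64886575,  1.08886172],
       [ 0.        ,  0.        ,  0.        ,  1.        ]])}
top {'vertical_fov': 42.65427293174223, 'cx': 317.35515103565183, 'cy': 234.31017839694704, 'pose': array([[ 0.01570926, -0.99221622,  0.12353214,  0.32937995],
       [-0.99977655, -0.01733505, -0.01209701,  0.02129077],
       [ 0.01414429, -0.12331451, -0.99226683,  1.79646971],
       [ 0.        ,  0.        ,  0.        ,  1.        ]])}
wrist {'vertical_fov': 65.70646984690485, 'cx': 319.28435790632534, 'cy': 245.1741919126597, 'pose': array([[-2.74970671e-01,  9.29129960e-01,  2.47201634e-01,
         1.20193265e-01],
       [ 9.61452122e-01,  2.65466093e-01,  7.16768521e-02,
        -6.67512615e-01],
       [ 9.73458790e-04,  2.57381568e-01, -9.66309361e-01,
         3.84451576e-01],
       [ 0.00000000e+00,  0.00000000e+00,  0.00000000e+00,
         1.00000000e+00]])}
```

View pics/side0.png

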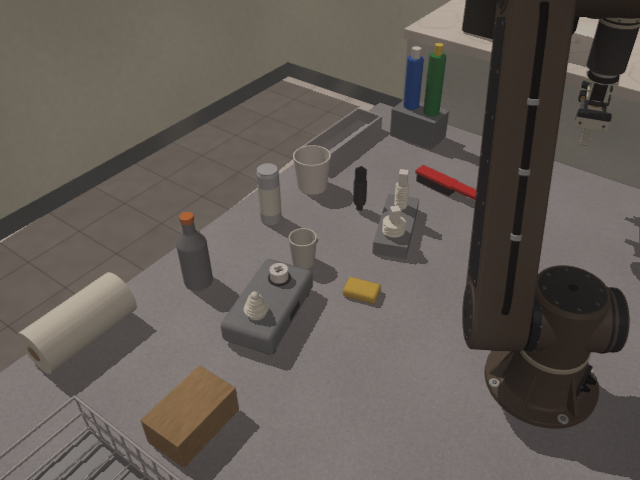

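View pics/top0.png

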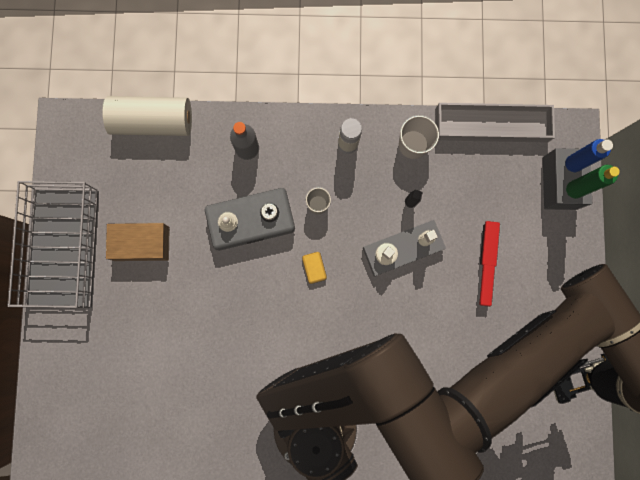

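View pics/wrist0.png

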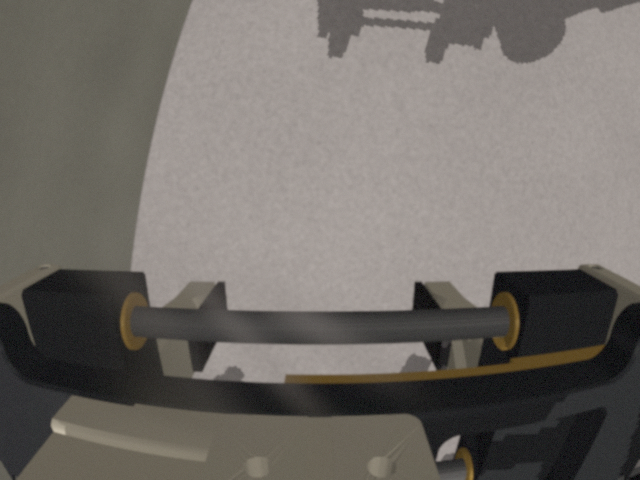

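The side view shows the white tall brush at (402,188) and the wide brush at (395,222), both in the stand. The black look-alike is off the stand at (360,187), the empty hub is at (279,273), and the fixed cone is at (256,305). In the top view the tall brush's knob is near (432,237), the hub near (269,211) and the black one at (413,199). The white slim brush in the stand fits the description; the enlarged crops should confirm it.

```bash
cat > h.py <<'E'
import numpy as np,cv2
from station import arm
def ray(cam,u,v):
    c=arm.camera_params(cam);f=240/np.tan(np.radians(c["vertical_fov"]/2))
    x,y=(u-c["cx"]),(v-c["cy"])
    if cam=="wrist":
        r=np.hypot(x,y);th=r/f;d=np.array([x/r*np.sin(th),y/r*np.sin(th),np.cos(th)])
    else: d=np.array([x/f,y/f,1])
    P=c["pose"];return P[:3,3],P[:3,:3]@d
def onz(cam,u,v,z):
    o,d=ray(cam,u,v);return o+d*(z-o[2])/d[2]
def proj(cam,p,P=None):
    c=arm.camera_params(cam);f=240/np.tan(np.radians(c["vertical_fov"]/2))
    P=c["pose"] if P is None else P
    q=P[:3,:3].T@(np.array(p)-P[:3,3])
    if cam=="wrist":
        r=np.hypot(q[0],q[1]);th=np.arctan2(r,q[2]);return np.array([c["cx"]+f*th*q[0]/r,c["cy"]+f*th*q[1]/r])
    return np.array([c["cx"]+f*q[0]/q[2],c["cy"]+f*q[1]/q[2]])
E
python3 - <<'E'
from h import *
for n in("top","side"):
    im=arm.grab_frame(n)
    for t in("tall_brush","tall_brush_knob","wide_brush","stand","washer","hub_mouth","mug","soap","dust_brush"):
        for r in arm.search_frame(t,n)[:3]:
            b=r["box"];print(n,t,round(r["score"],2),np.round(b,0), )
t=cv2.imread("pics/top0.png");s=cv2.imread("pics/side0.png")
a=cv2.resize(t[180:290,350:460],(400,400),interpolation=cv2.INTER_CUBIC)
b=cv2.resize(t[170:260,195:305],(400,327),interpolation=cv2.INTER_CUBIC)
c=cv2.resize(s[150:260,340:450],(400,400),interpolation=cv2.INTER_CUBIC)
o=np.zeros((600,800,3),np.uint8);o[:400,:400]=a;o[:400,400:]=c
cv2.imwrite("pics/c1.png",o);cv2.imwrite("pics/c2.png",cv2.resize(b,(800,600)))
E
```

```text
top tall_brush 0.75 [406. 187. 421. 209.]
top tall_brush 0.53 [416. 228. 433. 246.]
top tall_brush 0.24 [205. 187. 294. 249.]
top tall_brush_knob 0.78 [421. 232. 437. 242.]
top tall_brush_knob 0.51 [406. 191. 424. 207.]
top wide_brush 0.72 [418. 232. 437. 246.]
top wide_brush 0.68 [375. 243. 398. 263.]
top stand 0.69 [363. 221. 446. 279.]
top washer 0.92 [201. 187. 294. 249.]
top hub_mouth 0.72 [262. 204. 277. 219.]
top mug 0.69 [305. 188. 331. 216.]
top soap 0.82 [301. 254. 327. 285.]
top dust_brush 0.74 [481. 222. 499. 303.]
side tall_brush 0.96 [391. 168. 414. 207.]
side tall_brush 0.88 [353. 164. 364. 209.]
side tall_brush_knob 0.59 [354. 169. 367. 210.]
side tall_brush_knob 0.57 [394. 171. 410. 209.]
side wide_brush 0.63 [379. 205. 404. 237.]
side wide_brush 0.31 [414. 165. 476. 200.]
side stand 0.9 [370. 194. 415. 259.]
side washer 0.91 [222. 256. 312. 354.]
side hub_mouth 0.79 [269. 264. 287. 283.]
side mug 0.58 [284. 230. 315. 269.]
side soap 0.92 [344. 276. 382. 306.]
side soap 0.35 [144. 366. 240. 465.]
side dust_brush 0.67 [417. 166. 477. 197.]
```

View pics/c1.png

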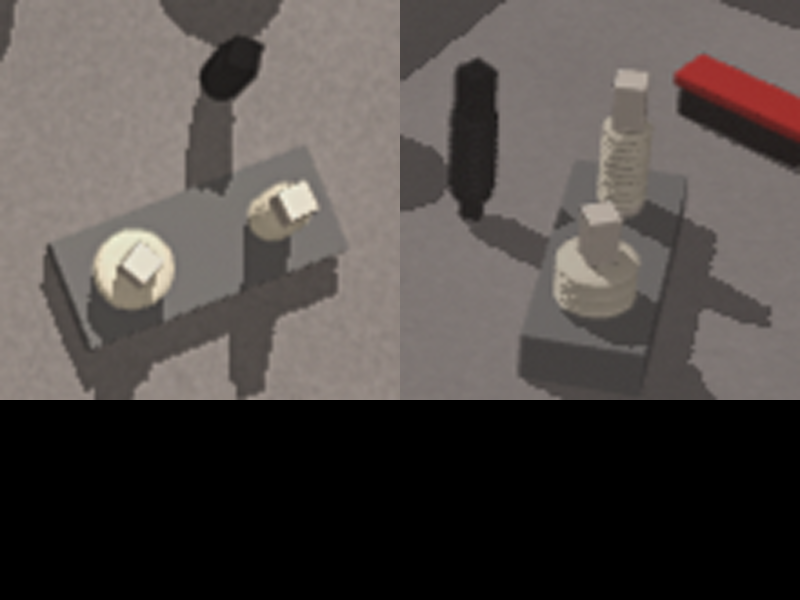

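View pics/c2.png

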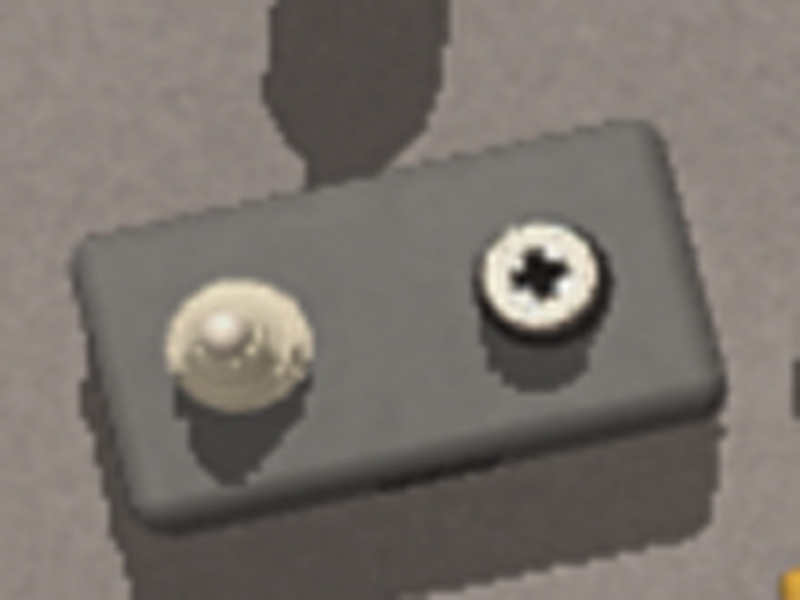

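The crops confirm it. The white slim brush's knob top is at (432.5,235.3) in the top view and (403.8,172) in the side view. The hub's cross is at (269.7,211.7), and the black one is out.

```bash
python3 - <<'E'
from h import *
def tri(a,b):
    A=np.zeros((3,3));y=np.zeros(3)
    for cam,u,v in (a,b):
        o,d=ray(cam,u,v);d/=np.linalg.norm(d);M=np.eye(3)-np.outer(d,d);A+=M;y+=M@o
    return np.linalg.solve(A,y)
print("knob top",onz("top",432.5,235.3,.156),onz("side",403.8,172,.156),tri(("top",432.5,235.3),("side",403.8,172)))
print("hub",onz("top",269.7,211.7,.098),onz("side",279,273,.098),tri(("top",269.7,211.7),("side",279,273)))
# knob orientation: top-face corners in crop
t=[(271,187),(304,181),(319,211),(286,222)]
p=[onz("top",350+x*.275,180+y*.275,.156)[:2] for x,y in t];p=np.array(p)
for i in range(4):
    e=p[(i+1)%4]-p[i];print(np.round(p[i],4),np.linalg.norm(e),np.degrees(np.arctan2(e[1],e[0]))%90)
# hub cross
im=cv2.imread("pics/top0.png");cv2.imwrite("pics/c3.png",cv2.resize(im[198:226,255:285],(600,560),interpolation=cv2.INTER_CUBIC))
for n,(u,v,z) in dict(mug=(318,197,.085),soap=(314,267,.026),wide=(389,254,.122),black=(413,199,.08),stand=(404,247,.04)).items():print(n,onz("top",u,v,z))
R=arm.camera_params("wrist")["pose"];print(R[:3,3]-arm.get_state()["eef_pos"])
E
```

```text
knob top [ 0.5363447 -0.3091836  0.156    ] [ 0.53483867 -0.30166297  0.156     ] [ 0.53803362 -0.30988614  0.15010649]
hub [0.60216151 0.13473907 0.098     ] [0.59411246 0.1502816  0.098     ] [0.60570766 0.13639895 0.08076804]
[ 0.5465 -0.2877] 0.025069709208990973 11.323624351745863
[ 0.5514 -0.3123] 0.024796515602090913 26.26818766959167
[ 0.5292 -0.3232] 0.026045360016996495 19.351782458988964
[ 0.5206 -0.2987] 0.02817262067134121 22.943029594706445
mug [6.48765216e-01 2.72696646e-04 8.50000000e-02]
soap [0.45465589 0.0078878  0.026     ]
wide [ 0.48693465 -0.19619404  0.122     ]
black [ 0.6488821  -0.26972933  0.08      ]
stand [ 0.51560932 -0.25005864  0.04      ]
[-0.06615275 -0.01893159 -0.01950399]
```

View pics/c3.png

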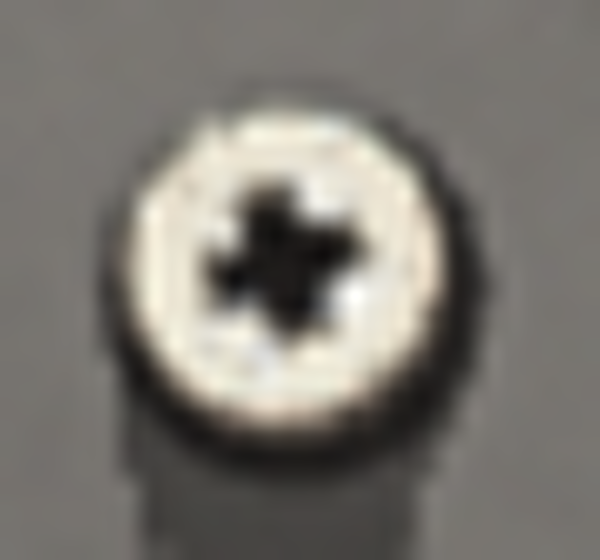

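```bash
python3 -m inch '[[[0.22,0.21,0,0,0,0],[0.44,0.42,0,0,0,0],[0.66,0.64,0,0,0,0],[0.88,0.85,0,0,0,0]]]' 60 20; python3 -m inch '[[[0.22,0.21,0,0,0,0.01],[0.44,0.42,0,0,0,0.02],[0.66,0.64,0,0,0,0.02],[0.88,0.85,0,0,0,0.02],[0.88,0.85,0,0,0,0.02]]]'; python3 - <<'E'
from h import *
print(arm.get_state()["eef_pos"],arm.get_state()["q"])
cv2.imwrite("pics/w1.png",arm.grab_frame("wrist"))
print(proj("wrist",[.536,-.309,.156]))
E
```

```text
t: 1.65
eef_pos: [0.3635, -0.4772, 0.4049]
ee_rot: [-3.141, 0.0, -2.862]
force: [1.0, -0.4, -0.1]
width: 0.0607
t: 2.28
eef_pos: [0.5411, -0.3058, 0.4043]
ee_rot: [3.142, 0.0, -2.794]
force: [-1.1, 0.5, 0.2]
width: 0.0603
[ 0.54110199 -0.30583293  0.40430779] [-2.00790074e-01  2.71819212e-01 -1.13004273e-01 -1.66121848e-04
 -1.18584970e+00 -1.02283007e+00]
[318.47888749 250.76438105]
```

View pics/w1.png

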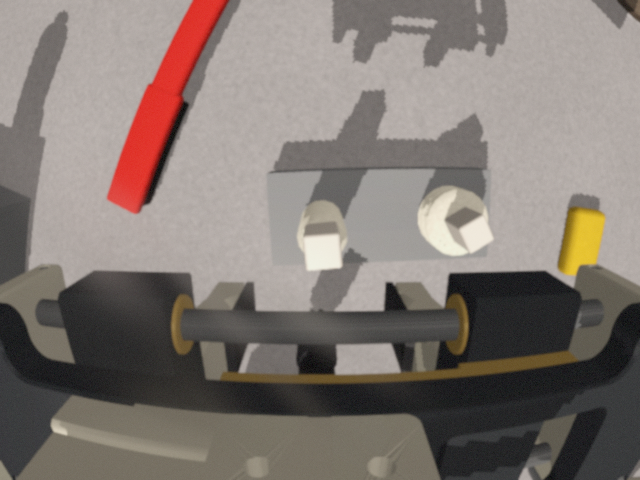

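```bash
python3 - <<'E'
from h import *
im=cv2.imread("pics/w1.png");cv2.imwrite("pics/w1c.png",cv2.resize(im[190:280,280:370],(600,600),interpolation=cv2.INTER_CUBIC))
E
```

```text
(no output)
```

View pics/w1c.png

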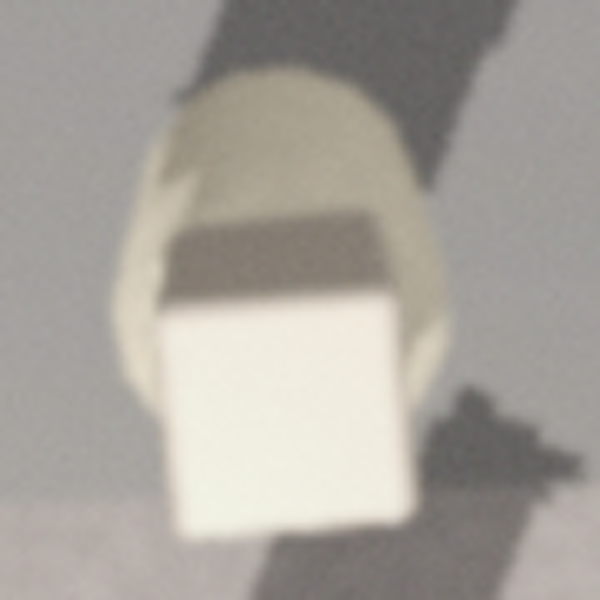

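The knob's top face shows clearly in the wrist crop. Its corners are at crop (160,303), (394,293), (415,518) and (181,540).

```bash
python3 - <<'E'
from h import *
t=[(160,303),(394,293),(415,518),(181,540)]
p=np.array([onz("wrist",280+x*.15,190+y*.15,.156)[:2] for x,y in t])
for i in range(4):
    e=p[(i+1)%4]-p[i];print(np.linalg.norm(e),np.degrees(np.arctan2(e[1],e[0]))%90)
c=p.mean(0);s=arm.get_state();print(c,(c-s["eef_pos"][:2])/.2,np.degrees(s["ee_rot"][2])%90, (.136+.159-s["eef_pos"][2])/.2)
E
```

```text
0.022244558273378894 22.273588015777122
0.022612872484934023 25.767966125684183
0.022917961773618985 25.386527743452163
0.023826827734487008 24.050162185357095
[ 0.53593025 -0.30585284] [-0.01918975  0.00611353] 19.817339255786123 -0.5468582993233823
```

```bash
python3 -m inch '[[[-0.025,0,0,0,0,0.025],[-0.025,0,-0.15,0,0,0.025],[-0.025,0,-0.3,0,0,0.025],[-0.025,0,-0.44,0,0,0.025],[-0.025,0,-0.51,0,0,0.025],[-0.025,0,-0.51,0,0,0.025]]]' 60 20; python3 - <<'E'
from h import *
cv2.imwrite("pics/w2.png",arm.grab_frame("wrist"))
E
```

```text
t: 3.08
eef_pos: [0.5329, -0.3092, 0.3021]
ee_rot: [3.141, -0.001, -2.721]
force: [0.8, 0.1, 0.7]
width: 0.0599
```

View pics/w2.png

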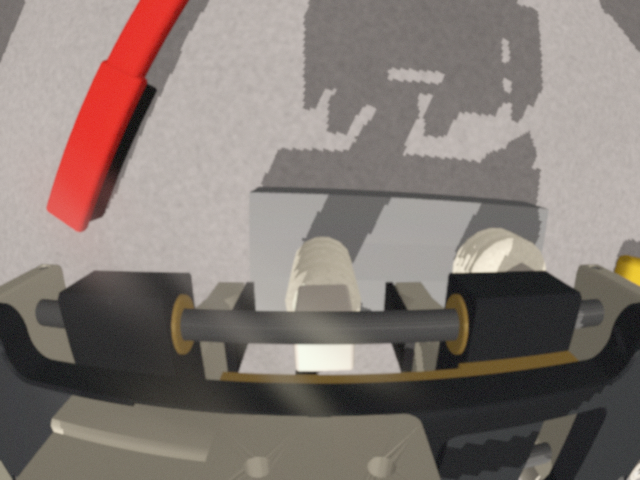

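The knob spans columns 297–357 between the fingers (inner edges 250 and 388), so it sits about 2.5 mm towards +y. The first wrist estimate used a camera pose that had not settled. I'll shift slightly, then close.

```bash
python3 -m inch '[[[0.017,0.014,0,0,0,0],[0.017,0.014,0,0,0,0]]]' ; python3 -m inch '[[[0,0,0,0,0,0],[0,0,0,0,0,0],[0,0,0,0,0,0],[0,0,0,0,0,0],[0,0,0,0,0,0]]]' 10 25;python3 - <<'E'
from h import *
print(arm.get_state()["width"])
E
```

```text
t: 3.38
eef_pos: [0.5373, -0.3058, 0.3037]
ee_rot: [-3.14, 0.001, -2.72]
force: [0.3, -0.7, 0.2]
width: 0.0602
t: 4.0
eef_pos: [0.5368, -0.3059, 0.3026]
ee_rot: [3.142, -0.0, -2.72]
force: [0.8, 1.2, 0.8]
width: 0.0241
0.02405876096935137
```

```bash
python3 -m inch '[[[0,0,0.1,0,0,0],[0,0,0.25,0,0,0],[0,0,0.4,0,0,0],[0,0,0.55,0,0,0],[0,0,0.65,0,0,0],[0,0,0.65,0,0,0],[0,0,0.65,0,0,0],[0,0,0.65,0,0,0]]]' - 30; python3 - <<'E'
from h import *
a=arm.grab_frame("side");b=arm.grab_frame("wrist")
cv2.imwrite("pics/s3.png",a);cv2.imwrite("pics/w3.png",b)
E
```

```text
t: 5.0
eef_pos: [0.5366, -0.3058, 0.4313]
ee_rot: [3.14, -0.002, -2.72]
force: [0.5, -0.0, -1.4]
width: 0.0237
```

View pics/s3.png

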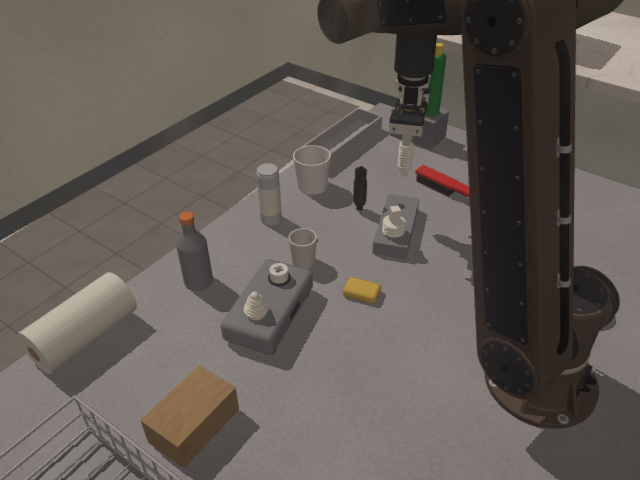

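View pics/w3.png

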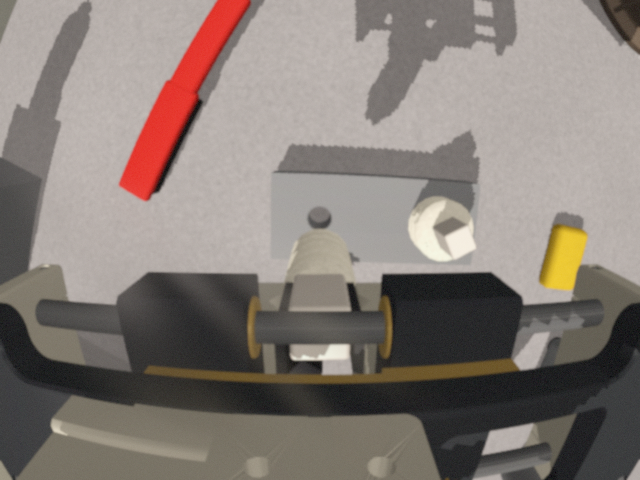

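The brush is held and clear of the stand, and the wide brush is still in place. I'll move so the hub shows just beyond the brush in the wrist view.

```bash
python3 -m inch '[[[0.04,0.15,0,0,0,0],[0.1,0.4,0,0,0,-0.02],[0.15,0.65,0,0,0,-0.04],[0.2,0.9,0,0,0,-0.06],[0.22,1,0,0,0,-0.072]]]'; python3 -m inch '[[[0.08,0.2,0,0,0,0],[0.18,0.45,0,0,0,0],[0.28,0.7,0,0,0,0],[0.36,0.95,0,0,0,0],[0.36,1,0,0,0,0]]]'; python3 -m inch '[[[0,0.15,0,0,0,0],[0,0.22,0,0,0,0],[0,0.22,0,0,0,0],[0,0.22,0,0,0,0],[0,0.22,0,0,0,0]]]'; python3 - <<'E'
from h import *
s=arm.get_state();P=arm.camera_params("wrist")["pose"];im=arm.grab_frame("wrist")
cv2.imwrite("pics/w4.png",im);np.savez("w4.npz",P=P,e=s["eef_pos"],r=s["ee_rot"])
print(s["eef_pos"],s["ee_rot"],s["q"],s["force"])
for r in arm.search_frame("hub_mouth","wrist")[:2]:print(r)
E
```

```text
t: 5.72
eef_pos: [0.5811, -0.1035, 0.4323]
ee_rot: [3.141, -0.0, -2.946]
force: [0.3, 0.2, -1.5]
width: 0.0239
t: 6.35
eef_pos: [0.6536, 0.0972, 0.4311]
ee_rot: [-3.141, -0.002, -2.944]
force: [-0.4, -1.7, -2.0]
width: 0.0244
t: 6.98
eef_pos: [0.6528, 0.1372, 0.4328]
ee_rot: [-3.142, 0.0, -2.948]
force: [0.3, 0.8, -0.3]
width: 0.024
[0.65277021 0.13715178 0.43281403] [-3.14155526e+00  1.16290978e-04 -2.94756073e+00] [ 4.98781032e-01  3.30686147e-01  3.50623036e-02  7.37613208e-05
 -1.27507277e+00 -1.87556693e+00] [ 0.31485223  0.81106806 -0.32030326]
{'box': [308.5, 151.3, 359.0, 201.8], 'score': 0.84}
{'box': [285.2, 227.7, 353.3, 359.2], 'score': 0.72}
```

View pics/w4.png

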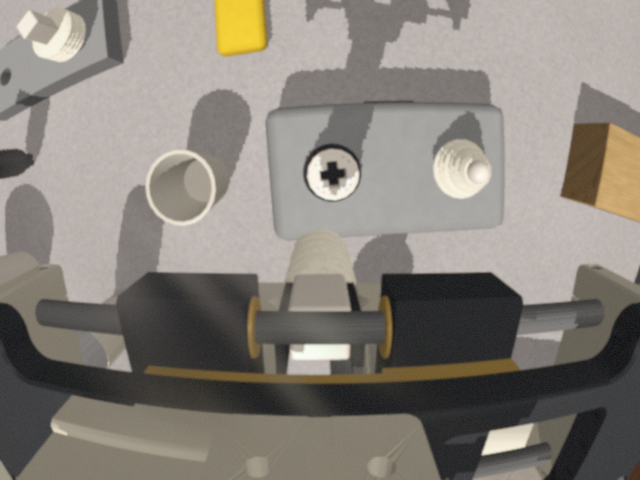

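```bash
python3 - <<'E'
from h import *
im=cv2.imread("pics/w4.png");d=np.load("w4.npz")
# rectify onto z=.098 plane, 0.1 mm/px... x down-> use 8px/mm
c0=onz("wrist",333,174,.098);print(c0)
n=600;k=0.1e-3
g=(np.arange(n)-n/2)*k
X=c0[0]+g[:,None]+0*g; Y=c0[1]+0*g[:,None]+g  # row=x, col=y
m=np.zeros((n,n,2),np.float32)
P=d["P"];c=arm.camera_params("wrist");f=240/np.tan(np.radians(c["vertical_fov"]/2))
q=np.stack([X,Y,X*0+.098],-1)-P[:3,3];q=q@P[:3,:3]
r=np.hypot(q[...,0],q[...,1]);th=np.arctan2(r,q[...,2])
out=cv2.remap(im,(c["cx"]+f*th*q[...,0]/r).astype(np.float32),(c["cy"]+f*th*q[...,1]/r).astype(np.float32),cv2.INTER_CUBIC)
cv2.imwrite("pics/rect.png",out)
# slot: dark blob near the centre; fit by template of a cross
gr=cv2.cvtColor(out,cv2.COLOR_BGR2GRAY).astype(float)
yy,xx=np.mgrid[:n,:n]
best=None
from itertools import product
def score(cx,cy,a):
    u=(xx-cx)*k*1e3;v=(yy-cy)*k*1e3  # u:y mm, v:x mm
    p=np.cos(a)*v+np.sin(a)*u; w=-np.sin(a)*v+np.cos(a)*u
    ins=((abs(p)<4.7)&(abs(w)<11.5))|((abs(w)<4.7)&(abs(p)<11.5))
    ring=(np.hypot(p,w)<17)&~ins
    return gr[ring].mean()-gr[ins].mean()
best=max(((score(cx,cy,np.radians(a)),cx,cy,a) for cx in range(270,331,10) for cy in range(270,331,10) for a in range(-45,45,5)))
_,bx,by,ba=best
best=max(((score(cx,cy,np.radians(a)),cx,cy,a) for cx in range(bx-8,bx+9,4) for cy in range(by-8,by+9,4) for a in np.arange(ba-5,ba+6,1)))
print(best)
print("hub",c0[0]+(best[2]-n/2)*k,c0[1]+(best[1]-n/2)*k,"ang mod90",best[3]%90)
print(np.degrees(d["r"][2])%90)
E
```

```text
[0.60443432 0.13964167 0.098     ]
(np.float64(129.23379481392845), 296, 304, np.int64(18))
hub 0.604834322434971 0.13924167432425208 ang mod90 18
11.117210285755817
```

View pics/rect.png

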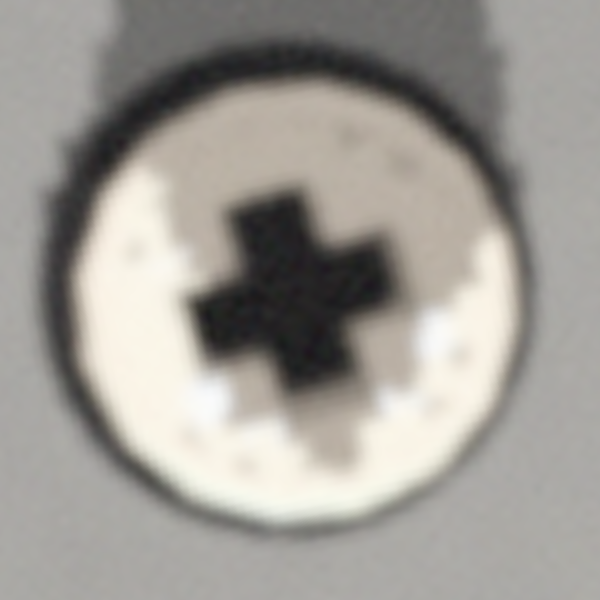

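```bash
python3 - <<'E'
from h import *
im=cv2.imread("pics/w3.png");cv2.imwrite("pics/w3c.png",cv2.resize(im[195:255,280:360],(800,600),interpolation=cv2.INTER_CUBIC))
im=cv2.imread("pics/w4.png");cv2.imwrite("pics/w4c.png",cv2.resize(im[220:370,260:380],(480,600),interpolation=cv2.INTER_CUBIC))
E
```

```text
(no output)
```

View pics/w3c.png

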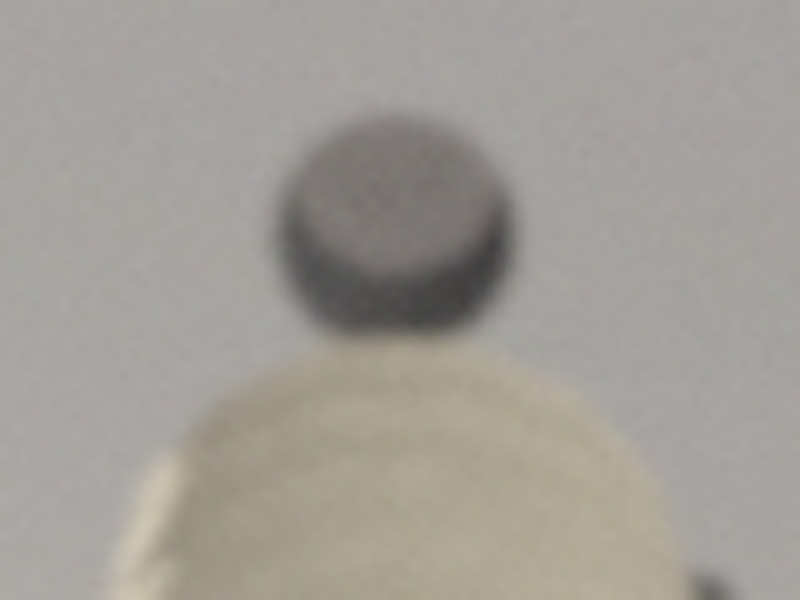

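View pics/w4c.png

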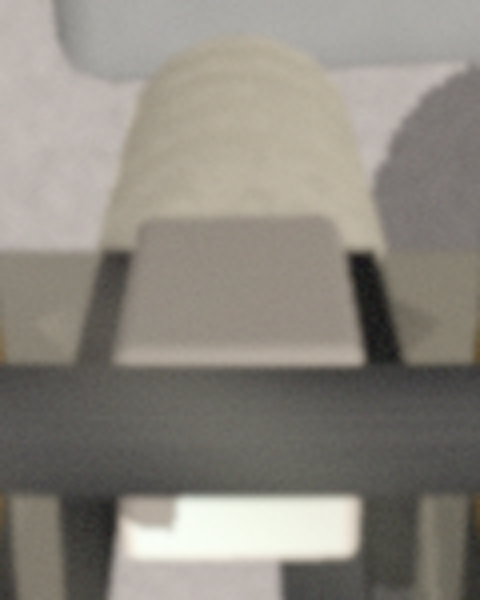

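```bash
python3 - <<'E'
from h import *
from scipy.spatial.transform import Rotation as Ro
d=np.load("w4.npz");P=d["P"]
T4=np.eye(4);T4[:3,:3]=Ro.from_euler("xyz",d["r"]).as_matrix();T4[:3,3]=d["e"]
C=np.linalg.inv(T4)@P  # cam in tool
e3=np.array([.5366,-.3058,.4313]);T3=np.eye(4);T3[:3,:3]=Ro.from_euler("xyz",[3.14159,0,-2.72]).as_matrix();T3[:3,3]=e3
P3=T3@C
c=arm.camera_params("wrist");f=240/np.tan(np.radians(c["vertical_fov"]/2))
x,y=319.6-c["cx"],217.9-c["cy"];r=np.hypot(x,y);th=r/f
dd=P3[:3,:3]@np.array([x/r*np.sin(th),y/r*np.sin(th),np.cos(th)]);o=P3[:3,3]
h=o+dd*(.04-o[2])/dd[2]
print("hole",h,"in tool",T3[:3,:3].T@(h-e3))
# knob from w1 with pose at picture
e1=np.array([.54110,-.30583,.40431]);T1=np.eye(4);T1[:3,:3]=Ro.from_euler("xyz",[3.14159,0,-2.794]).as_matrix();T1[:3,3]=e1
P1=T1@C;o=P1[:3,3];pts=[]
for u,v in [(160,303),(394,293),(415,518),(181,540)]:
    x,y=280+u*.15-c["cx"],190+v*.15-c["cy"];r=np.hypot(x,y);th=r/f
    dd=P1[:3,:3]@np.array([x/r*np.sin(th),y/r*np.sin(th),np.cos(th)]);pts.append(o+dd*(.156-o[2])/dd[2])
k=np.mean(pts,0);print("knob",k,"rel. to grasp TCP in tool",T3[:3,:3].T@(k-e3))
# predict brush in tool coords: grasp height .3026-.159=.1436 => knob top at tool z .3026-.156
zt=.3026-.156
def pr(p): return proj("wrist",(T4@np.r_[p,1])[:3],P).round(1)
for dx in(-.002,0,.002):
  for dy in (0,):
    print(dx,"top rear",pr([dx-.012,dy-.012,zt]),pr([dx-.012,dy+.012,zt]),"top front",pr([dx+.012,0,zt]),"front bottom",pr([dx+.012,0,zt+.04]),"flange front",pr([dx+.017,0,zt+.116]),pr([dx+.019,0,zt+.11]),"bristle front top",pr([dx+.019,0,zt+.04]))
E
```

```text
hole [ 0.53791401 -0.30495018  0.04      ] in tool [-1.54670822e-03  2.36660265e-04  3.91300001e-01]
knob [ 0.53731447 -0.30461734  0.156     ] rel. to grasp TCP in tool [-0.00113587  0.000786    0.2753    ]
-0.002 top rear [289.5 362.8] [349.2 362.8] top front [319.3 309.5] front bottom [319.3 274.2] flange front [319.3 229.4] [319.3 228.4] bristle front top [319.3 260.1]
0 top rear [289.3 358.7] [349.4 358.6] top front [319.3 304.6] front bottom [319.3 270.2] flange front [319.3 226.4] [319.3 225.4] bristle front top [319.3 256.1]
0.002 top rear [289.2 354.5] [349.5 354.4] top front [319.3 299.7] front bottom [319.3 266.2] flange front [319.3 223.5] [319.3 222.4] bristle front top [319.3 252. ]
```

Hole, knob and silhouette all put the brush axis about 1.6 mm off the TCP axis along tool -x. The hub is at (0.6046, 0.1393) with its slots at 17.7° mod 90. The rectified collar measures 44.5 mm across, as it should. Next I'll go above the hub.

```bash
python3 -m inch '[[[-0.12,0.003,0,0,0,0.02],[-0.245,0.007,0,0,0,0.037],[-0.249,0.007,-0.08,0,0,0.037],[-0.249,0.007,-0.16,0,0,0.037],[-0.249,0.007,-0.16,0,0,0.037],[-0.249,0.007,-0.16,0,0,0.037]]]'; python3 - <<'E'
from h import *
s=arm.get_state();print(s["eef_pos"],np.degrees(s["ee_rot"])[2]%90)
a=arm.grab_frame("side");b=arm.grab_frame("top");w=arm.grab_frame("wrist")
cv2.imwrite("pics/s5.png",a);cv2.imwrite("pics/w5.png",w)
cv2.imwrite("pics/s5c.png",cv2.resize(a[190:310,220:340],(600,600),interpolation=cv2.INTER_CUBIC))
cv2.imwrite("pics/w5c.png",cv2.resize(w[160:300,240:400],(800,600),interpolation=cv2.INTER_CUBIC))
E
```

```text
t: 7.82
eef_pos: [0.6036, 0.1394, 0.4004]
ee_rot: [-3.141, -0.001, -2.831]
force: [0.2, -0.5, -0.9]
width: 0.0241
[0.60358349 0.13943489 0.40035264] 17.807121871319623
```

View pics/s5c.png

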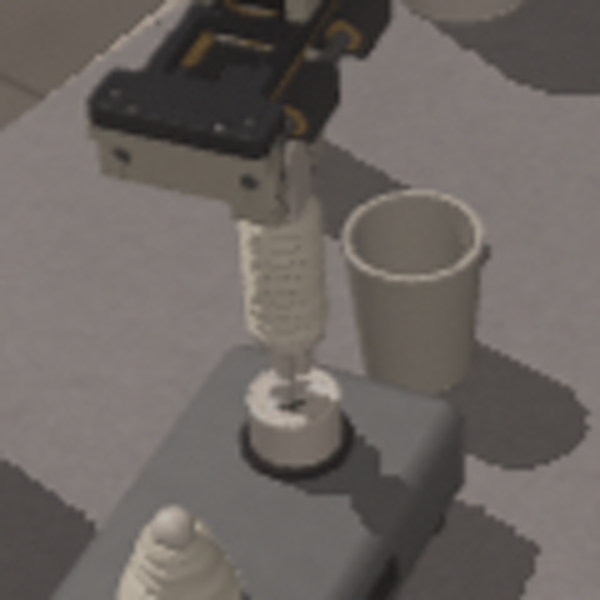

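View pics/w5c.png

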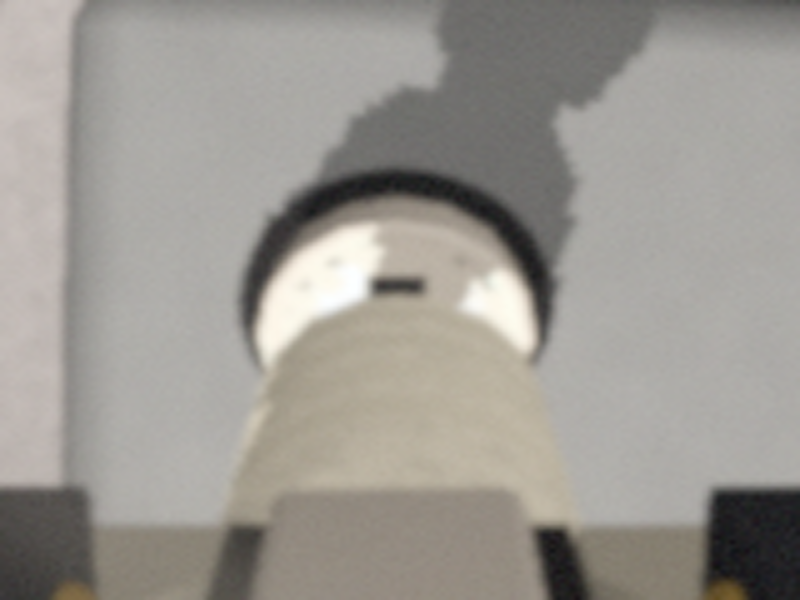

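Laterally the brush is over the hub in both views: slot column 397 and brush axis about 399 in the wrist crop, 293 and 294 in the side crop. The slot is square to the tool. Descending now.

```bash
python3 -m inch '[[[0,0,-0.04,0,0,0],[0,0,-0.07,0,0,0],[0,0,-0.09,0,0,0],[0,0,-0.11,0,0,0],[0,0,-0.12,0,0,0],[0,0,-0.12,0,0,0]]]' - 40
```

```text
t: 8.72
eef_pos: [0.603, 0.1395, 0.3765]
ee_rot: [-3.142, -0.0, -2.83]
force: [-0.3, -0.5, -1.1]
width: 0.0239
```

```bash
python3 -m inch '[[[0,0,-0.02,0,0,0],[0,0,-0.03,0,0,0],[0,0,-0.04,0,0,0],[0,0,-0.05,0,0,0],[0,0,-0.05,0,0,0]]]'; python3 - <<'E'
from h import *
a=arm.grab_frame("side");w=arm.grab_frame("wrist")
o=np.zeros((600,800,3),np.uint8)
o[:400,:400]=cv2.resize(a[210:310,230:330],(400,400),interpolation=cv2.INTER_CUBIC)
o[:400,400:]=cv2.resize(w[190:310,260:380],(400,400),interpolation=cv2.INTER_CUBIC)
cv2.imwrite("pics/c6.png",o)
E
```

```text
t: 9.35
eef_pos: [0.603, 0.1394, 0.367]
ee_rot: [-3.141, 0.001, -2.83]
force: [-1.3, -1.2, 3.2]
width: 0.0236
```

View pics/c6.png

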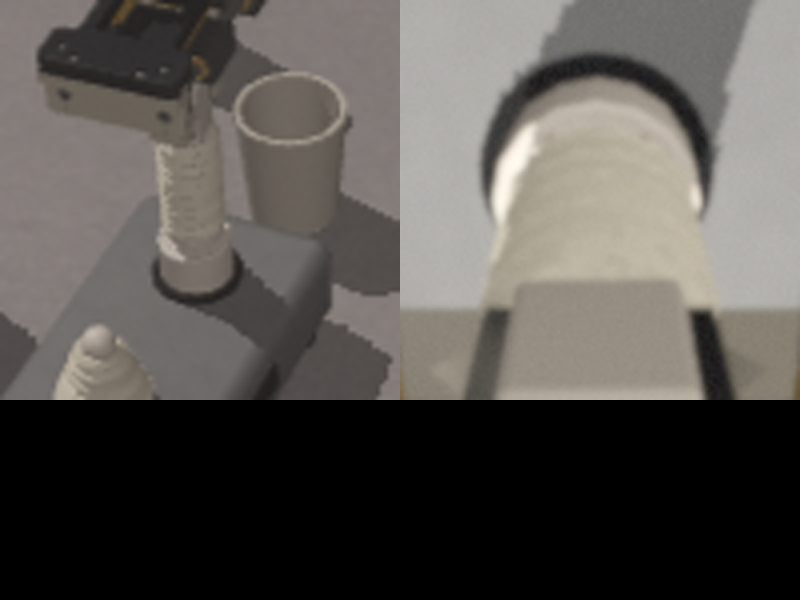

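The splines are meshing, and the force shows the ejector's first touch, about 4 N. Now pressing home.

```bash
python3 -m inch '[[[0,0,0,0,0,0],[0,0,-0.01,0,0,0],[0,0,-0.02,0,0,0],[0,0,-0.03,0,0,0],[0,0,-0.035,0,0,0],[0,0,-0.035,0,0,0]]]' - 58
```

```text
t: 10.2
eef_pos: [0.6031, 0.1395, 0.3606]
ee_rot: [-3.141, 0.001, -2.83]
force: [-2.7, -0.5, 9.1]
width: 0.0235
```

```bash
python3 -m inch '[[[0,0,-0.007,0,0,0],[0,0,-0.01,0,0,0],[0,0,-0.01,0,0,0],[0,0,-0.01,0,0,0]]]'
```

```text
t: 10.7
eef_pos: [0.6031, 0.1395, 0.3605]
ee_rot: [-3.141, 0.003, -2.83]
force: [-6.4, 0.2, 19.8]
width: 0.0239
```

It stops at TCP z 0.3605, against 0.3606 predicted for home, with 20 N. There's a small sideways load of -6 N in x, which I'll relieve before checking.

```bash
python3 -m inch '[[[-0.004,0,0,0,0,0],[-0.006,0,0,0,0,0],[-0.006,0,0,0,0,0],[-0.006,0,0,0,0,0],[-0.006,0,0,0,0,0]]]'; python3 - <<'E'
from h import *
a=arm.grab_frame("side");w=arm.grab_frame("wrist")
o=np.zeros((600,800,3),np.uint8)
o[:400,:400]=cv2.resize(a[210:310,230:330],(400,400),interpolation=cv2.INTER_CUBIC)
o[:400,400:]=cv2.resize(w[190:310,260:380],(400,400),interpolation=cv2.INTER_CUBIC)
cv2.imwrite("pics/c7.png",o);cv2.imwrite("pics/s7.png",a)
s=arm.get_state();print(s["eef_pos"],s["ee_rot"],s["force"],s["moment"],s["width"])
E
```

```text
t: 11.32
eef_pos: [0.6024, 0.1395, 0.3605]
ee_rot: [-3.141, 0.004, -2.83]
force: [-3.8, 0.2, 17.2]
width: 0.0242
[0.60241205 0.1394466  0.36049293] [-3.14085981  0.00389075 -2.82958777] [-4.04415195 -0.8569397  17.02786711] [-0.26686565  1.70397748 -0.07057085] 0.024138907270784667
```

View pics/c7.png

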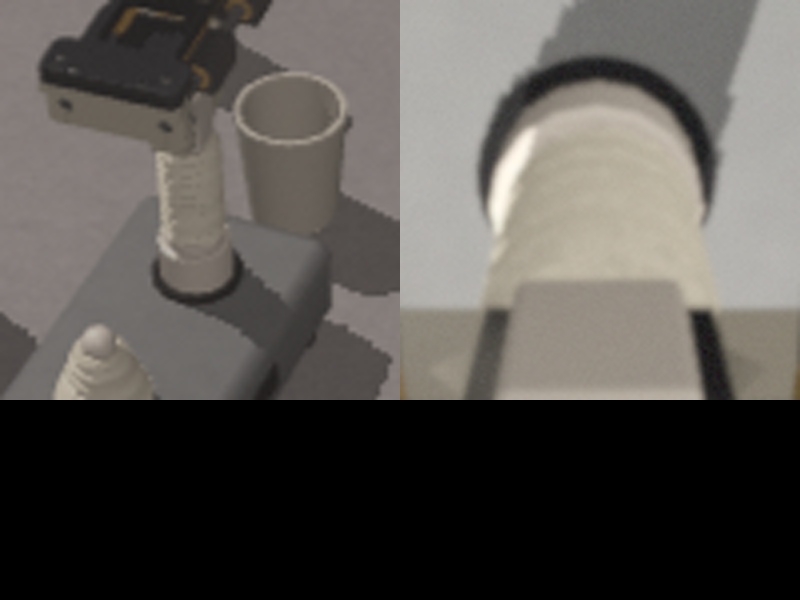

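View pics/s7.png

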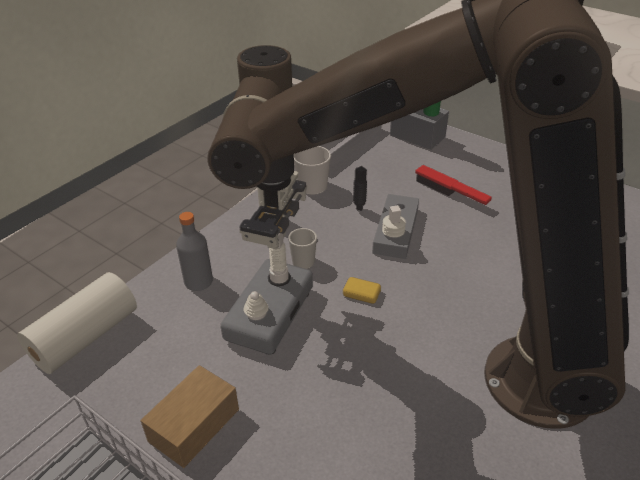

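```bash
python3 -m inch '[[[0,0,-0.003,0,0,0],[0,0,-0.003,0,0,0],[0,0,-0.003,0,0,0],[0,0,-0.003,0,0,0],[0,0,-0.003,0,0,0],[0,0,-0.003,0,0,0],[0,0,-0.003,0,0,0],[0,0,-0.003,0,0,0]]]'
```

```text
t: 12.42
eef_pos: [0.6024, 0.1395, 0.3605]
ee_rot: [-3.141, 0.004, -2.829]
force: [-5.5, -0.6, 20.0]
width: 0.0233
```

The push is steady at 20 N, z has not moved and the grip is firm, so I'm handing the job in.

```bash
python3 - <<'E'
from station import arm
print(arm.job_done());s=arm.get_state();print(s["t"],s["eef_pos"],s["force"],s["width"])
E
```

```text
the job is handed in; nothing more can be done
None
the job is handed in; nothing more can be done
```

I took the white tall brush out of the stand by its knob, turned it in line with the hub's cross socket and pressed it home. I handed the job in at about 12.4 s, still gripping and pressing; no verdict was reported.

**Last checks:**
- **Fully home:** the TCP stopped hard at z 0.3605 m, against 0.3606 m worked out for fully home. The upward force then rose from 9 N (the spring alone) to a steady 20 N. In the side and wrist pictures the flange looks flush on the hub.
- **Grip:** set to 58 N, with the fingers at about 24 mm, the knob's width.
- **Angle and tilt:** the tool was within about 1° of the slot angle I measured, and about 0.004 rad off vertical. I did not measure the brush's own tilt.
- **Other things:** in the last side picture the wide brush, mug, soap and dust brush look where they were. I checked this by eye and did not measure it.

**What disagreed:**
- A sideways load of about 5 N along -x remained. Shifting the tool about 1 mm lowered it to 4 N, and the final press brought it back to 5.5 N.
- My first wrist-camera fix of the knob used a pose that had not settled, 2 to 3 mm off. I corrected it before closing the fingers.

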